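# Clip the round bend template at the tube bender

## Task

Take the round-shouldered bend template, the one with the short wooden grip, out of the two-slot rack and press its straight bottom edge down between the jaws of the sprung clip on the bench until it is fully home on the clip's floor. Leave it standing upright, roughly centred along the jaws, and let go; leave the square-cornered template where it stands.

Things in the scene. Friction and masses are not known exactly. Their poses are not given: they have to be found in the camera images.
- round_template: Template to move: bright metal plate 5 mm thick (x), 100 wide (y), 100 high (z), straight bottom edge, upper half a half-round of 50 mm radius. On top a short wooden grip 18 thick (x), 36 wide (y), 86 to 122 mm above the bottom edge; pinch its 18 mm. 0.3 to 0.47 kg. Origin: middle of the bottom edge, z up. Stands on edge in one rack slot, may lean up to 6 degrees. Either face may be the front.
- square_template: The other template, to stay in the rack: same plate, origin and axes, but a 100 x 100 mm rectangle with square upper corners, and its wooden grip is long: 84 mm (y), nearly the plate's whole width. Stands in the other slot, its middle 120 mm from the round one's.
- rack: Fixed grey-painted rack, 64 mm (x) by 250 (y), 38 high, with two slots end to end along y, centred at y = -60 and +60 mm; each 8 mm wide (x), 30 deep, floor 8 mm above the bench. Open upwards: lift plates straight up. Origin: centre of its underside.
- clip: Fixed sprung clip: base 110 (x) x 120 (y) x 14 mm; origin under its centre, z up. Its floor is the base's top. Two bright jaws 70 mm long (y) meet at x = 0 (gap 1 mm), upright to z = 39, then flared to a 26 mm mouth at z = 64. Each gives 13 mm along x, 3 N closed, 0.8 N/mm more. Plate thickness goes along clip x, either way round; pressing home takes about 8 to 20 N, more than its weight.
Not all that is in view belongs to the job. What is shaped like the round_template but yellow is not meant. Leave any yellow look-alike of the clip alone.

How it is judged:
By the outcome, as a careful person would: the job done as asked, in the order asked, and still so for the second after the job is handed in, with the robot touching nothing.
It also fails if it takes over 48 s, if anything falls off the work surface, if the arm or the gripper's body presses on something with over 40 N, if the wrist force passes 120 N, or if a joint passes its speed limit or range.

## Robot

A 6-joint arm with a two-finger parallel gripper is mounted at the origin on the work surface. World frame = base frame: x ahead of the robot, y to its left, z up, the work surface at z = 0. Lengths are in m, angles in rad, forces in N, time in s.
With the tool pointing down it reaches from about 0.35 to 0.85 m from the base axis. Payload 8.1 kg.
Tool frame: the origin (TCP) lies at the very end of the fingers, on their centre line; the grasp point (between the pads) lies 19 mm behind it; x points along the fingers, y is the direction in which the jaws open and shut, and the axes are right-handed (so a half turn about x gives the same grasp; the last joint's range is limited). The gripper opens to 93 mm and grips with 3 to 60 N. Pads are 15 mm wide; open, the fingers measure 128 mm over their backs; the gripper's body (75 mm by 188 mm) begins 65 mm behind the grasp point.
Start: joints at [-1.189, 0.13, 1.488, -0, 1.523, -0.085], TCP at [0.27, -0.536, 0.219] pointing down, gripper open.
Joint ranges: [-2.96, 2.96], [-0.89, 2.26], [0.02, 2.5], [-1.34, 4.48], [0, 2.73], [-2.66, 2.66]. Speed limits (rad/s): [2.39, 2.39, 2.79, 3.14, 3.14, 3.14].

## Interface

Orientations are given as a rotation vector (axis times angle).
In Python, from plant import * gives the robot as it stands. The module is installed in compiled form; this text tells all that it offers.
- The arm moves only by the tool apply_moves, never from a script. Its argument "series" is a list of rows, each an object with "jaw": the gripper's target within -1 to 1 (shut at 1, half-way at 0, fully open at -1); "linear": the shift along the tool's x, y, z normalised to -1 to 1, where 1 is 0.6 m, a list of three; "roll": the turn about the tool's x normalised to -1 to 1, where 1 is 30 degrees. A call has 1 to 20 rows; each row is the pose to reach, as a shift and turn from the pose measured when the call began, along the tool's axes at that moment; what a row does not reach only later rows make up. A row lasts 1/8 s, in which the tool goes at most 62.5 mm and 10.7 degrees, less where a joint would pass 70% of its speed; a pose out of reach is approached as far as the arm can. A call with a number of a shift or a turn outside -1 to 1 is refused whole. A call with a gripper value outside its range is refused whole. The fingers move at their own pace and stop on an object; "force" is the grip in N (left out, the last holds). Time passes only in rows, so rows that repeat a pose let the fingers close. It gives the time, the measured TCP pose, the force and the opening at its end, in the units of the state.
- read_state(): the state, without advancing time (a new reading comes with each control period).
- read_camera(name): name is "scene" or "top" or "wrist"; returns a dict with "pixels" (384x512x3 uint8, blue, green, red), "intrinsics" (3x3 intrinsics, pixels), "D" ([k1, k2, p1, p2, k3] as OpenCV has them; the pictures are not rectified), "rvec" (rotation vector, rad) and "tvec" (3), from world to camera coordinates, as OpenCV has them; the wrist camera has in their place "tool_from_camera" (4x4, takes a point from camera to tool coordinates, whose origin is the TCP and whose axes are the tool frame's). Camera axes: x right, y down, z forward; pixel columns grow to the right and rows downward; lengths in m; the calibration is good to about 2 mm. A picture is of the moment at which its call begins: read the wrist's pose just before it. There is no depth.
- close_job(): hands the job in, once; it reports no verdict.
The state is a dict: "t": time; "q": joint angles; "dq": joint speeds; "joint_torque": joint torques, N m; "tool_pos": TCP position; "orientation": TCP orientation; "force": force on the tool from outside, world axes, zero at the start; "wrist_torque": the same for the moment, N m; "opening": finger opening in m.
Only numpy, scipy, OpenCV 4.12 (cv2) and the standard library are available. Lean on these libraries where they do the work, as an engineer would, in place of code of your own. Each camera call takes 0.05 s, during which the arm holds its last target. There are 200 camera calls.

## Working session

There is one attempt and no reset: what is moved stays moved. The work goes in short steps, Python scripts to look and compute and a tool call to move; the robot and the scene stay as the last step left them, time stands still between calls to the robot, and variables do not carry over. Pictures are saved under pics/ and viewed, about 8 in all and at most 12, crops included, and the job is handed in when it is done.

Besides the shell and the picture viewer there is one more tool, called after ">>>" as name([rows], argument=value, ...), one row to a line, values as JSON. apply_moves: Moves the arm, as the interface text tells. Its arguments: {"type":"object","properties":{"series":{"type":"array"},"force":{"type":"number"}},"required":["series"]}

```bash
mkdir -p pics
cat > h.py <<'E'
from plant import *
import numpy as np, cv2
def shot(n,f):
    c=read_camera(n); cv2.imwrite('pics/'+f,c['pixels']); np.savez('pics/'+f+'.npz',**c); return c
def load(f): return dict(np.load('pics/'+f+'.npz'))
def RT(c,pose=None):
    if 'rvec' in c: return cv2.Rodrigues(c['rvec'])[0],np.ravel(c['tvec'])
    p,o=pose; R=cv2.Rodrigues(np.array(o,float))[0]; T=c['tool_from_camera']
    Rw=R@T[:3,:3]; t=R@T[:3,3]+p
    return Rw.T,-Rw.T@t
def ray(c,uv,pose=None):
    R,t=RT(c,pose); u=cv2.undistortPoints(np.array(uv,float).reshape(-1,1,2),c['intrinsics'],c['D']).reshape(-1,2)
    d=np.c_[u,np.ones(len(u))]@R; return -R.T@t,d
def onz(c,uv,z,pose=None):
    o,d=ray(c,uv,pose); z=np.broadcast_to(z,(len(d),)); return o+d*((z-o[2])/d[:,2])[:,None]
def tri(c1,a,c2,b,p1=None,p2=None):
    o1,d1=ray(c1,a,p1);o2,d2=ray(c2,b,p2);out=[]
    for x,y in zip(d1,d2):
        s=np.linalg.lstsq(np.c_[x,-y],o2-o1,rcond=None)[0]; P=o1+x*s[0];Q=o2+y*s[1]; out.append(np.r_[(P+Q)/2,np.linalg.norm(P-Q)])
    return np.array(out)
def proj(c,P,pose=None):
    R,t=RT(c,pose); return cv2.projectPoints(np.array(P,float),cv2.Rodrigues(R)[0],t,c['intrinsics'],c['D'])[0].reshape(-1,2)
E
python3 - <<'E'
from h import *
a=shot('scene','s0.png');b=shot('top','t0.png')
s=read_state();print(s['t'],s['tool_pos'],s['orientation'],s['opening'])
for c in(a,b): print(ray(c,[[256,192]]))
cv2.imwrite('pics/s0b.png',cv2.resize(a['pixels'],(800,600)));cv2.imwrite('pics/t0b.png',cv2.resize(b['pixels'],(800,600)))
E
```

```text
0.1 [ 0.26984751 -0.53530359  0.21767314] [ 1.96199261  0.46821004 -1.96249734] 0.09296617063275239
(array([1.185177  , 0.32684828, 1.10366898]), array([[-0.53651129, -0.21626235, -0.81584761]]))
(array([0.38570541, 0.00638227, 1.05183784]), array([[ 0.10464853,  0.01538586, -0.99443054]]))
```

View pics/s0b.png

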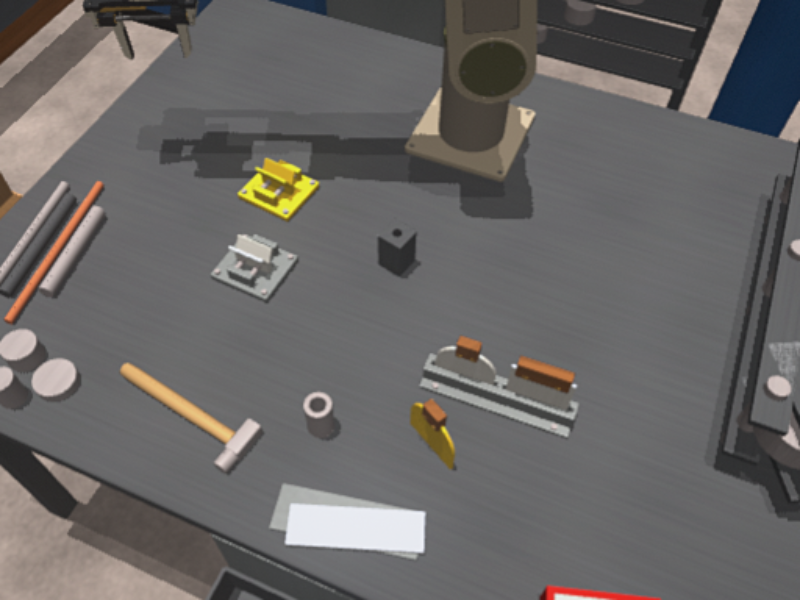

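View pics/t0b.png

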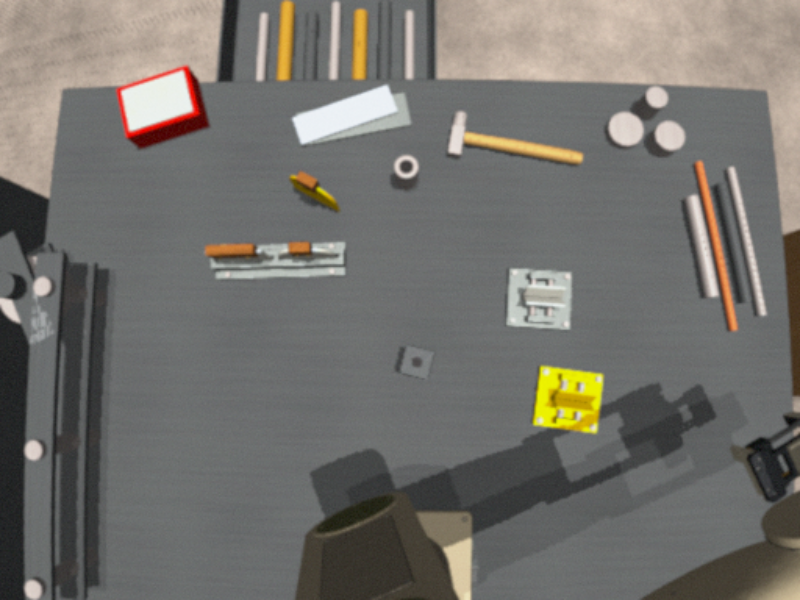

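Candidates (800x600 scene px): round metal template with the short grip (468,355), square one with the long grip (545,375), yellow round look-alike (433,435). Clips: grey (255,260), top (540,298), and yellow (278,188). I choose the metal round template and the grey clip. Next I measure both and check the template in a crop.

Run:
```python
from h import *
a=load('s0.png');b=load('t0.png')
def blobs(c,lo,hi,box,n=200,amin=20):
    h=cv2.cvtColor(c['pixels'],cv2.COLOR_BGR2HSV);m=cv2.inRange(h,np.array(lo),np.array(hi))
    x0,y0,x1,y1=box;k=np.zeros_like(m);k[y0:y1,x0:x1]=m[y0:y1,x0:x1]
    L=cv2.findContours(k,cv2.RETR_EXTERNAL,cv2.CHAIN_APPROX_NONE)[0]
    return [l for l in L if cv2.contourArea(l)>amin]
print('brown top')
for l in blobs(b,(3,110,60),(14,255,255),(120,140,230,190)):
    r=cv2.minAreaRect(l);P=onz(b,cv2.boxPoints(r)+0.0,0.130);print(r);print(P.round(3),P.mean(0).round(4))
print('brown scene')
for l in blobs(a,(3,110,60),(14,255,255),(260,200,380,265)):
    r=cv2.minAreaRect(l);print(r);print(onz(a,[r[0]],0.115))
print('clip base top')
h=b['pixels'].astype(int)
for l in blobs(b,(0,0,125),(180,60,255),(315,165,375,216),amin=200):
    r=cv2.minAreaRect(l);P=onz(b,cv2.boxPoints(r),0.014);print(r);print(P.round(4),P.mean(0).round(4))
print('rack top')
for l in blobs(b,(0,0,125),(180,60,255),(120,145,230,185),amin=40):
    r=cv2.minAreaRect(l);P=onz(b,cv2.boxPoints(r),0.038);print(r);print(P.round(4),P.mean(0).round(4))
i=cv2.resize(a['pixels'][205:285,260:380],None,fx=5,fy=5,interpolation=cv2.INTER_CUBIC)[:300]
j=cv2.resize(b['pixels'][145:185,125:235],None,fx=5.45,fy=5.45,interpolation=cv2.INTER_CUBIC)
w=np.zeros((300+j.shape[0],600,3),np.uint8);w[:300]=i;w[300:,:j.shape[1]]=j[:,:600]
cv2.imwrite('pics/crop1.png',w)
```

```text
brown top
((146.5, 160.0), (8.0, 31.0), 90.0)
[[0.578 0.356 0.13 ]
 [0.578 0.271 0.13 ]
 [0.556 0.27  0.13 ]
 [0.556 0.354 0.13 ]] [0.5669 0.3127 0.13  ]
((191.5, 159.0), (8.0, 13.0), 90.0)
[[0.58  0.209 0.13 ]
 [0.58  0.174 0.13 ]
 [0.559 0.174 0.13 ]
 [0.559 0.208 0.13 ]] [0.5695 0.1915 0.13  ]
brown scene
((277.5, 260.0), (8.0, 13.0), 90.0)
[[0.69006252 0.18416387 0.115     ]]
((348.0500183105469, 238.8500213623047), (36.68241500854492, 12.965336799621582), 18.434947967529297)
[[0.57224245 0.31535268 0.115     ]]
((299.1500244140625, 222.55001831054688), (15.17893123626709, 12.332881927490234), 18.434947967529297)
[[0.57607296 0.19476607 0.115     ]]
clip base top
((345.24066162109375, 190.6870574951172), (41.29840850830078, 38.60177993774414), 2.8624050617218018)
[[ 0.4462 -0.1749  0.014 ]
 [ 0.5599 -0.1824  0.014 ]
 [ 0.5546 -0.3055  0.014 ]
 [ 0.4404 -0.2965  0.014 ]] [ 0.5003 -0.2398  0.014 ]
rack top
((178.5175323486328, 174.64817810058594), (6.078862190246582, 83.13180541992188), 88.45184326171875)
[[0.5473 0.3701 0.038 ]
 [0.5542 0.1262 0.038 ]
 [0.5365 0.1254 0.038 ]
 [0.5294 0.3688 0.038 ]] [0.5419 0.2476 0.038 ]
((177.4935760498047, 162.78807067871094), (15.356586456298828, 87.3841323852539), 88.26429748535156)
[[0.5957 0.3825 0.038 ]
 [0.6033 0.1244 0.038 ]
 [0.5582 0.1222 0.038 ]
 [0.5501 0.3787 0.038 ]] [0.5768 0.252  0.038 ]
```

View pics/crop1.png

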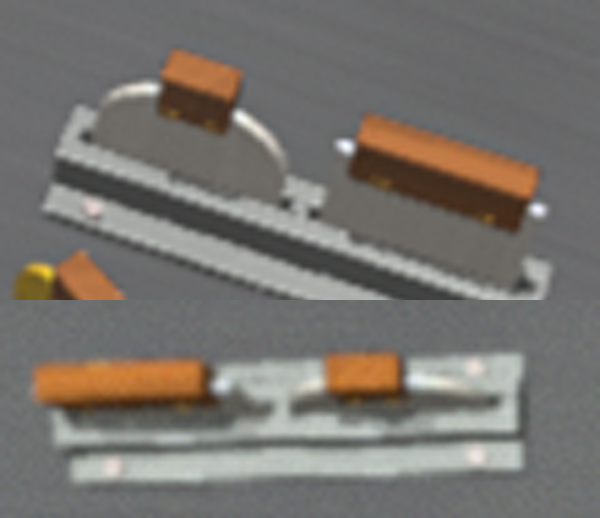

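The crop shows that the choice is right: a half-round metal plate with a short grip at the left (-y) end of the rack, with the square plate beside it. Next I compute the move to a wrist-camera viewpoint.

```bash
cat >> h.py <<'E'
def plan(target,yaw,s=None):
    """tool-frame shift (units of 0.6 m) to target; roll (units 30deg) so the jaw axis lies along world yaw (mod 180)"""
    s=s or read_state();R=cv2.Rodrigues(np.array(s['orientation'],float))[0]
    d=R.T@(np.array(target)-s['tool_pos']); jy=R[:,1]; cur=np.arctan2(jy[1],jy[0])
    e=(yaw-cur+np.pi/2)%np.pi-np.pi/2
    print('t',s['t'],'pos',np.round(s['tool_pos'],4),'toolx',R[:,0].round(3),'jaw yaw',np.degrees(cur).round(2),'F',np.round(s['force'],2),'open',s['opening'])
    print('linear',(d/0.6).round(4),'roll(units)',(np.degrees(-e)/30).round(4),'q',np.round(s['q'],2))
E
python3 - <<'E'
from h import *
s=read_state();print(read_camera('wrist')['tool_from_camera'].round(3))
plan([0.55,0.19,0.30],np.radians(1.8),s)
E
```

```text
[[ 0.    -0.266  0.964 -0.167]
 [ 1.    -0.    -0.    -0.001]
 [ 0.001  0.964  0.266 -0.074]
 [ 0.     0.     0.     1.   ]]
t 0.1 pos [ 0.2698 -0.5353  0.2177] toolx [-0.001  0.002 -1.   ] jaw yaw -63.25 F [-0.28  0.12  0.25] open 0.09296617063275239
linear [-0.1356 -0.8696 -0.961 ] roll(units) -2.1685 q [-1.19  0.13  1.49  0.    1.52 -0.09]
```

>>> apply_moves([
  {"jaw":-1,"linear":[-0.136,-0.855,-0.99],"roll":-1},
  {"jaw":-1,"linear":[-0.136,-0.855,-0.99],"roll":-1},
  {"jaw":-1,"linear":[-0.136,-0.855,-0.99],"roll":-1},
  {"jaw":-1,"linear":[-0.136,-0.855,-0.99],"roll":-1},
  {"jaw":-1,"linear":[-0.136,-0.855,-0.99],"roll":-1},
  {"jaw":-1,"linear":[-0.136,-0.855,-0.99],"roll":-1},
  {"jaw":-1,"linear":[-0.136,-0.855,-0.99],"roll":-1},
  {"jaw":-1,"linear":[-0.136,-0.855,-0.99],"roll":-1},
  {"jaw":-1,"linear":[-0.136,-0.855,-0.99],"roll":-1},
  {"jaw":-1,"linear":[-0.136,-0.855,-0.99],"roll":-1},
  {"jaw":-1,"linear":[-0.136,-0.855,-0.99],"roll":-1},
  {"jaw":-1,"linear":[-0.136,-0.855,-0.99],"roll":-1},
  {"jaw":-1,"linear":[-0.136,-0.855,-0.99],"roll":-1},
  {"jaw":-1,"linear":[-0.136,-0.855,-0.99],"roll":-1},
])

```text
t: 1.9
tool_pos: [0.5696, 0.1926, 0.2994]
orientation: [1.62, 0.881, -1.621]
force: [-0.0, -0.8, -1.0]
opening: 0.093
```

>>> apply_moves([
  {"jaw":-1,"linear":[0,0,0],"roll":-1},
  {"jaw":-1,"linear":[0,0,0],"roll":-1},
  {"jaw":-1,"linear":[0,0,0],"roll":-1},
])

```text
t: 2.28
tool_pos: [0.5692, 0.1914, 0.299]
orientation: [1.244, 1.188, -1.246]
force: [0.2, -0.1, 0.2]
opening: 0.093
```

Run:
```python
from h import *
plan([0.57,0.19,0.30],np.radians(1.8))
```

```text
t 2.275 pos [0.5692 0.1914 0.299 ] toolx [-0.002  0.001 -1.   ] jaw yaw -2.79 F [ 0.25 -0.15  0.16] open 0.09302565243629347
linear [-0.0016  0.0014  0.0023] roll(units) -0.1528 q [0.24 0.12 1.36 0.   1.67 0.29]
```

>>> apply_moves([
  {"jaw":-1,"linear":[0,0,0],"roll":-0.153},
  {"jaw":-1,"linear":[0,0,0],"roll":-0.153},
])

```text
t: 2.52
tool_pos: [0.569, 0.1903, 0.2988]
orientation: [1.186, 1.226, -1.189]
force: [0.7, 0.2, 0.2]
opening: 0.0931
```

Run:
```python
from h import *
s=read_state();c=shot('wrist','w1.png');np.savez('pics/w1pose.npz',p=s['tool_pos'],o=s['orientation'])
pose=(np.array(s['tool_pos']),s['orientation']);print(pose)
i=cv2.resize(c['pixels'],(800,600),interpolation=cv2.INTER_CUBIC)
cv2.imwrite('pics/w1b.png',i)
h=cv2.cvtColor(c['pixels'],cv2.COLOR_BGR2HSV);m=cv2.inRange(h,(3,110,60),(16,255,255))
for l in cv2.findContours(m,cv2.RETR_EXTERNAL,cv2.CHAIN_APPROX_NONE)[0]:
    if cv2.contourArea(l)>100:
        r=cv2.minAreaRect(l);P=onz(c,cv2.boxPoints(r),.13,pose);print(r,P.round(4).tolist(),P.mean(0).round(4))
```

```text
(array([0.56898193, 0.1903285 , 0.29878591]), array([ 1.18618333,  1.22573456, -1.18906046]))
((353.076904296875, 182.8845977783203), (21.63330841064453, 28.567060470581055), 33.6900634765625) [[0.6684, 0.1848, 0.13], [0.6846, 0.2149, 0.13], [0.7087, 0.2009, 0.13], [0.6928, 0.17, 0.13]] [0.6886 0.1926 0.13  ]
((260.5, 175.5), (31.0, 13.0), 90.0) [[0.5658, 0.2172, 0.13], [0.5814, 0.2177, 0.13], [0.583, 0.1793, 0.13], [0.5669, 0.1788, 0.13]] [0.5743 0.1983 0.13  ]
((260.5, 71.5), (79.0, 15.0), 90.0) [[0.5608, 0.3566, 0.13], [0.577, 0.3571, 0.13], [0.5803, 0.2743, 0.13], [0.5631, 0.2738, 0.13]] [0.5703 0.3155 0.13  ]
```

View pics/w1b.png

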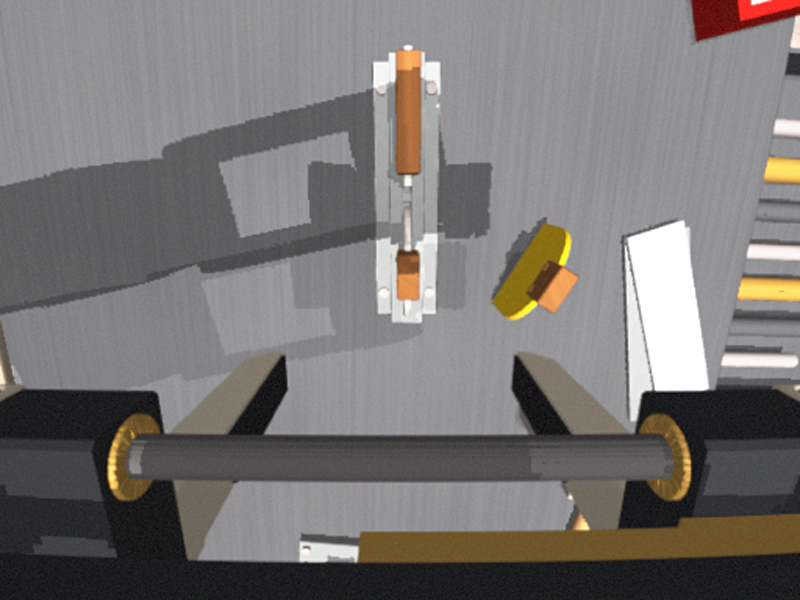

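The wrist view shows the round template's grip at about (408,275) of 800x600, centred in the rack and with almost no lean. The square one is at (408,110), and the yellow look-alike at (540,275) is clear of the fingers. I go down with the jaws half shut and then grip.

>>> apply_moves([
  {"jaw":0,"linear":[0,0.0085,-0.006],"roll":0},
  {"jaw":0,"linear":[0.1,0.0085,-0.006],"roll":0},
  {"jaw":0,"linear":[0.2,0.0085,-0.006],"roll":0},
  {"jaw":0,"linear":[0.27,0.0085,-0.006],"roll":0},
  {"jaw":0,"linear":[0.31,0.0085,-0.006],"roll":0},
  {"jaw":0,"linear":[0.336,0.0085,-0.006],"roll":0},
  {"jaw":0,"linear":[0.336,0.0085,-0.006],"roll":0},
  {"jaw":0,"linear":[0.336,0.0085,-0.006],"roll":0},
], force=10)

```text
t: 3.58
tool_pos: [0.5745, 0.1947, 0.0988]
orientation: [1.189, 1.224, -1.188]
force: [0.3, 0.2, -0.8]
opening: 0.0466
```

Run:
```python
from h import *
plan([0.574,0.194,0.097],np.radians(1.8))
s=read_state();pose=(np.array(s['tool_pos']),s['orientation']);c=shot('wrist','w2.png');b=shot('top','t2.png')
j=cv2.resize(b['pixels'][135:195,130:230],(500,300),interpolation=cv2.INTER_CUBIC)
i=cv2.resize(c['pixels'][:300,100:440],(500,441),interpolation=cv2.INTER_CUBIC)
i=cv2.resize(i,(340,300));cv2.imwrite('pics/c2.png',np.hstack([cv2.resize(i,(300,300)),j]))
```

```text
t 3.575 pos [0.5745 0.1947 0.0988] toolx [-0.001  0.001 -1.   ] jaw yaw 1.63 F [ 0.26  0.16 -0.85] open 0.04664687238406215
linear [ 0.003  -0.0009  0.0011] roll(units) -0.0057 q [0.24 0.23 1.6  0.   1.31 0.21]
```

View pics/c2.png

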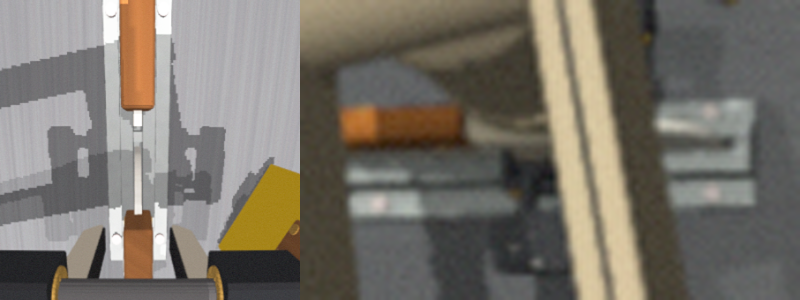

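The grip at (138,245) lies midway between the fingers (90 and 182), so I close.

>>> apply_moves([
  {"jaw":1,"linear":[0,0,0],"roll":0},
  {"jaw":1,"linear":[0,0,0],"roll":0},
  {"jaw":1,"linear":[0,0,0],"roll":0},
  {"jaw":1,"linear":[0,0,0],"roll":0},
], force=15)

```text
t: 4.18
tool_pos: [0.5748, 0.1947, 0.0992]
orientation: [1.189, 1.223, -1.187]
force: [0.6, 0.5, 2.0]
opening: 0.0175
```

>>> apply_moves([
  {"jaw":1,"linear":[0,0,0],"roll":0},
  {"jaw":1,"linear":[0,0,0],"roll":0},
  {"jaw":1,"linear":[-0.03,0,0],"roll":0},
  {"jaw":1,"linear":[-0.06,0,0],"roll":0},
  {"jaw":1,"linear":[-0.1,0,0],"roll":0},
  {"jaw":1,"linear":[-0.16,0,0],"roll":0},
  {"jaw":1,"linear":[-0.22,0,0],"roll":0},
  {"jaw":1,"linear":[-0.28,0,0],"roll":0},
  {"jaw":1,"linear":[-0.28,0,0],"roll":0},
], force=55)

```text
t: 5.3
tool_pos: [0.5764, 0.195, 0.2719]
orientation: [1.194, 1.22, -1.181]
force: [-0.1, 0.1, -4.7]
opening: 0.0176
```

Run:
```python
from h import *
plan([0.50,-0.24,0.265],np.radians(-2.7))
```

```text
t 5.3 pos [0.5764 0.195  0.2719] toolx [ 0.007  0.003 -1.   ] jaw yaw 1.64 F [-0.08  0.13 -4.73] open 0.017602718629524703
linear [ 0.0083 -0.1482  0.7211] roll(units) 0.1447 q [0.24 0.13 1.39 0.   1.61 0.21]
```

Lifted with a 4.7 N load. Now I move past the clip for a wrist view of it.

>>> apply_moves([
  {"jaw":1,"linear":[-0.05,-0.01,0.06],"roll":0.145},
  {"jaw":1,"linear":[-0.05,-0.025,0.15],"roll":0.145},
  {"jaw":1,"linear":[-0.05,-0.153,0.904],"roll":0.145},
  {"jaw":1,"linear":[-0.05,-0.153,0.904],"roll":0.145},
  {"jaw":1,"linear":[-0.05,-0.153,0.904],"roll":0.145},
  {"jaw":1,"linear":[-0.05,-0.153,0.904],"roll":0.145},
  {"jaw":1,"linear":[-0.05,-0.153,0.904],"roll":0.145},
  {"jaw":1,"linear":[-0.05,-0.153,0.904],"roll":0.145},
  {"jaw":1,"linear":[-0.05,-0.153,0.904],"roll":0.145},
  {"jaw":1,"linear":[-0.05,-0.153,0.904],"roll":0.145},
  {"jaw":1,"linear":[-0.05,-0.153,0.904],"roll":0.145},
  {"jaw":1,"linear":[-0.05,-0.153,0.904],"roll":0.145},
  {"jaw":1,"linear":[-0.05,-0.153,0.904],"roll":0.145},
  {"jaw":1,"linear":[-0.05,-0.153,0.904],"roll":0.145},
])

```text
t: 7.05
tool_pos: [0.5004, -0.3488, 0.2999]
orientation: [1.249, 1.184, -1.236]
force: [-0.8, 0.5, -4.4]
opening: 0.0179
```

Run:
```python
from h import *
plan([0.50,-0.24,0.265],np.radians(-2.7))
s=read_state();c=shot('wrist','w3.png');np.savez('pics/w3pose.npz',p=s['tool_pos'],o=s['orientation'])
cv2.imwrite('pics/w3b.png',cv2.resize(c['pixels'],(800,600),interpolation=cv2.INTER_CUBIC))
```

```text
t 7.05 pos [ 0.5004 -0.3488  0.2999] toolx [ 0.008  0.003 -1.   ] jaw yaw -2.62 F [-0.75  0.51 -4.41] open 0.017855361101882343
linear [ 0.0587 -0.0095 -0.181 ] roll(units) 0.0026 q [-0.7   0.13  1.34  0.01  1.67 -0.65]
```

View pics/w3b.png

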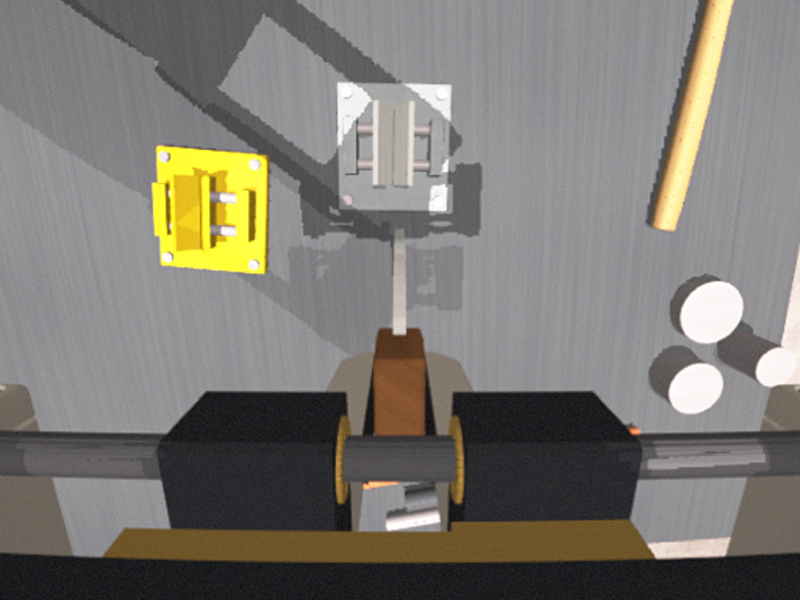

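The view shows the grey clip with base corners near (338,84), (452,84), (450,212) and (341,211). Its jaw tops span columns 373–414 and rows 101–187. The held plate's +y bottom corner is near (399,230). I turn these into positions.

Run:
```python
from h import *
c=load('w3.png');q=np.load('pics/w3pose.npz');pose=(q['p'],q['o']);k=.64
f=lambda L:(np.array(L,float)+.5)*k-.5
b=onz(c,f([[338,84],[452,84],[450,212],[341,211]]),.014,pose)
j=onz(c,f([[373,101],[414,101],[414,187],[373,187]]),.064,pose)
for n,P in(('base',b),('jaws',j)):
    print(n,P.round(4).tolist(),'c',P.mean(0).round(4),'sides',[np.linalg.norm(P[i]-P[(i+1)%4]).round(4) for i in range(4)],'yaw',np.degrees([np.arctan2(-(P[x]-P[y])[0],(P[x]-P[y])[1]) for x,y in((0,3),(1,2))]).round(2))
g=onz(c,f([[393.5,101],[393.5,187]]),.039,pose);print('gap z.039',g.round(4))
print('plate corner',onz(c,f([[393,230],[405,230]]),.209,pose).round(4), 'top', onz(c,f([[393.5,333],[406,333]]),.30,pose).round(4))
i=cv2.resize(c['pixels'][45:220,205:300],(475,600)[:2],interpolation=cv2.INTER_CUBIC)
i=cv2.resize(c['pixels'][50:150,205:305],(600,600),interpolation=cv2.INTER_CUBIC);cv2.imwrite('pics/c3.png',i)
```

```text
base [[0.452, -0.1763, 0.014], [0.5604, -0.1811, 0.014], [0.5562, -0.3012, 0.014], [0.4457, -0.295, 0.014]] c [ 0.5036 -0.2384  0.014 ] sides [np.float64(0.1085), np.float64(0.1201), np.float64(0.1106), np.float64(0.1189)] yaw [-3.04 -2.02]
jaws [[0.4863, -0.202, 0.064], [0.5212, -0.2036, 0.064], [0.5185, -0.2749, 0.064], [0.482, -0.2732, 0.064]] c [ 0.502  -0.2384  0.064 ] sides [np.float64(0.035), np.float64(0.0714), np.float64(0.0365), np.float64(0.0713)] yaw [-3.44 -2.2 ]
gap z.039 [[ 0.5039 -0.1984  0.039 ]
 [ 0.5002 -0.274   0.039 ]]
plate corner [[ 0.4994 -0.2986  0.209 ]
 [ 0.5064 -0.299   0.209 ]] top [[ 0.4985 -0.3312  0.3   ]
 [ 0.5035 -0.3314  0.3   ]]
```

View pics/c3.png

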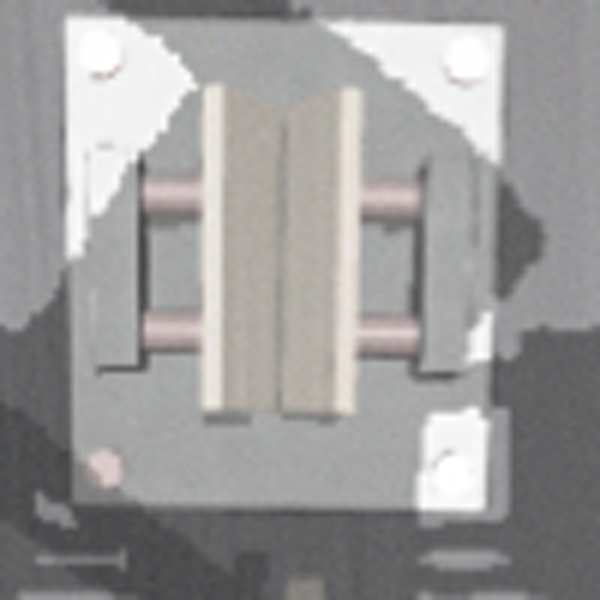

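The clip's measured sizes fit the given ones (base 109x120 mm, jaws 71 mm). Its centre is at about (0.502, -0.2385) with yaw -2.6°. The plate centre coincides with the TCP. I move above the mouth.

>>> apply_moves([
  {"jaw":1,"linear":[0.02,-0.0083,-0.06],"roll":0},
  {"jaw":1,"linear":[0.04,-0.0083,-0.14],"roll":0},
  {"jaw":1,"linear":[0.06,-0.0083,-0.184],"roll":0},
  {"jaw":1,"linear":[0.1,-0.0083,-0.184],"roll":0},
  {"jaw":1,"linear":[0.16,-0.0083,-0.184],"roll":0},
  {"jaw":1,"linear":[0.2,-0.0083,-0.184],"roll":0},
  {"jaw":1,"linear":[0.225,-0.0083,-0.184],"roll":0},
  {"jaw":1,"linear":[0.225,-0.0083,-0.184],"roll":0},
  {"jaw":1,"linear":[0.225,-0.0083,-0.184],"roll":0},
], force=60)

```text
t: 8.22
tool_pos: [0.5022, -0.2385, 0.1667]
orientation: [1.249, 1.182, -1.235]
force: [-1.1, -0.5, -3.8]
opening: 0.0178
```

Run:
```python
from h import *
plan([0.5016,-0.2385,0.105],np.radians(-2.6))
s=read_state();a=shot('scene','s4.png');c=shot('wrist','w4.png')
i=cv2.resize(a['pixels'][100:220,110:230],(400,400),interpolation=cv2.INTER_CUBIC)
j=cv2.resize(c['pixels'][80:290,160:370],(400,400),interpolation=cv2.INTER_CUBIC)
cv2.imwrite('pics/c4.png',np.hstack([i,j]))
```

```text
t 8.225 pos [ 0.5022 -0.2385  0.1667] toolx [ 0.009  0.002 -1.   ] jaw yaw -2.63 F [-1.05 -0.45 -3.79] open 0.017811355648687698
linear [ 0.1028 -0.002   0.0003] roll(units) -0.0011 q [-0.54  0.03  1.69  0.01  1.42 -0.5 ]
```

View pics/c4.png

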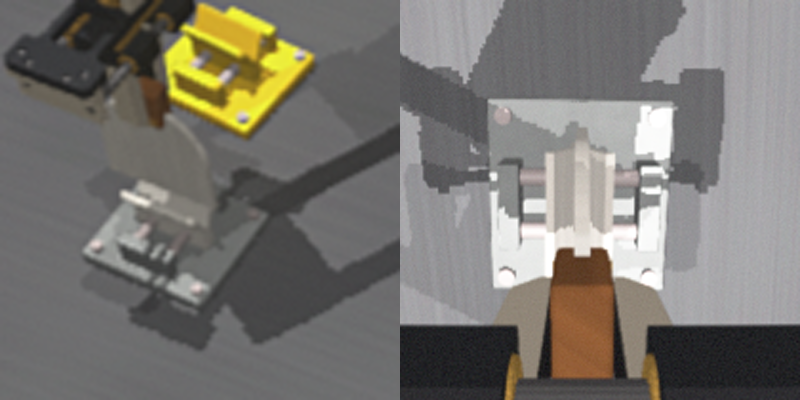

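The plate at column 582 sits over the middle of the jaws (548–614), just above the mouth. I press down in steps.

>>> apply_moves([
  {"jaw":1,"linear":[0.012,-0.001,0],"roll":0},
  {"jaw":1,"linear":[0.024,-0.001,0],"roll":0},
  {"jaw":1,"linear":[0.036,-0.001,0],"roll":0},
  {"jaw":1,"linear":[0.048,-0.001,0],"roll":0},
  {"jaw":1,"linear":[0.06,-0.001,0],"roll":0},
  {"jaw":1,"linear":[0.07,-0.001,0],"roll":0},
  {"jaw":1,"linear":[0.08,-0.001,0],"roll":0},
  {"jaw":1,"linear":[0.08,-0.001,0],"roll":0},
])

```text
t: 9.32
tool_pos: [0.5017, -0.2385, 0.1178]
orientation: [1.249, 1.182, -1.236]
force: [-1.4, -1.2, -5.5]
opening: 0.0176
```

Run:
```python
from h import *
plan([0.5016,-0.2385,0.105],np.radians(-2.6))
```

```text
t 9.325 pos [ 0.5017 -0.2385  0.1178] toolx [ 0.009  0.002 -1.   ] jaw yaw -2.65 F [-1.4  -1.25 -5.5 ] open 0.017638434317138678
linear [ 0.0213 -0.0003  0.0001] roll(units) -0.0018 q [-0.54  0.07  1.74  0.01  1.33 -0.5 ]
```

>>> apply_moves([
  {"jaw":1,"linear":[0.007,0,0],"roll":0},
  {"jaw":1,"linear":[0.014,0,0],"roll":0},
  {"jaw":1,"linear":[0.021,0,0],"roll":0},
])

```text
t: 9.7
tool_pos: [0.5019, -0.2384, 0.1051]
orientation: [1.249, 1.182, -1.236]
force: [-2.3, -1.5, 14.1]
opening: 0.0177
```

Run:
```python
from h import *
plan([0.5016,-0.2385,0.105],np.radians(-2.6))
s=read_state();a=shot('scene','s5.png');c=shot('wrist','w5.png')
i=cv2.resize(a['pixels'][100:220,110:230],(400,400),interpolation=cv2.INTER_CUBIC)
j=cv2.resize(c['pixels'][80:290,160:370],(400,400),interpolation=cv2.INTER_CUBIC)
cv2.imwrite('pics/c5.png',np.hstack([i,j]))
```

```text
t 9.7 pos [ 0.5019 -0.2384  0.1051] toolx [ 0.009  0.002 -1.   ] jaw yaw -2.65 F [-2.31 -1.48 14.08] open 0.017728220574158647
linear [ 0.0002 -0.0006  0.0002] roll(units) -0.0016 q [-0.54  0.09  1.75  0.01  1.3  -0.5 ]
```

View pics/c5.png

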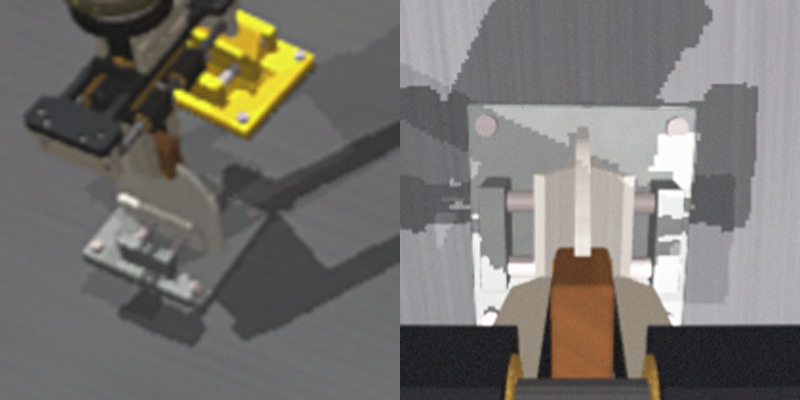

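The plate is between the spread jaws and the force is +14 N. I press a little more to find the hard stop at the floor.

>>> apply_moves([
  {"jaw":1,"linear":[0.002,0,0],"roll":0},
  {"jaw":1,"linear":[0.004,0,0],"roll":0},
])

```text
t: 10.05
tool_pos: [0.5024, -0.2386, 0.1051]
orientation: [1.249, 1.181, -1.235]
force: [-8.9, 5.2, 24.2]
opening: 0.0172
```

The TCP stays at 0.1051 m, the height predicted for the floor, while the force rises from 14 to 24 N. I verify before letting go by measuring the plate height in the scene view.

Run:
```python
from h import *
plan([0.5016,-0.2385,0.2],np.radians(-2.6))
c=shot('scene','s6.png')
# expected positions if home: grip-top / plate top etc.
y=np.radians(-2.6);R=np.array([[np.cos(y),-np.sin(y),0],[np.sin(y),np.cos(y),0],[0,0,1]])
P=[np.array([.502,-.2385,.014])+R@np.array(v) for v in([.0025,.05,.05],[.0025,.0354,.0854],[.0025,.05,0],[.0025,.0483,.0629],[.055,.06,0],[.013,.035,.05])]
uv=proj(c,P);print(uv.round(1))
k=8;o=np.array([140,130]);i=cv2.resize(c['pixels'][130:205,140:215],None,fx=k,fy=k,interpolation=cv2.INTER_CUBIC)
for p in uv: cv2.circle(i,tuple(((p-o+.5)*k).astype(int).tolist()),4,(0,0,255),1)
cv2.imwrite('pics/c6.png',i)
```

```text
t 10.05 pos [ 0.5024 -0.2386  0.1051] toolx [ 0.01   0.001 -1.   ] jaw yaw -2.64 F [-8.89  5.19 24.19] open 0.017150581879460735
linear [-0.1582  0.0002 -0.0004] roll(units) -0.0013 q [-0.54  0.09  1.75  0.01  1.3  -0.5 ]
[[174.6 164.7]
 [168.3 154.6]
 [176.8 175.8]
 [173.5 161.6]
 [170.1 190.7]
 [167.9 165.5]]
```

View pics/c6.png

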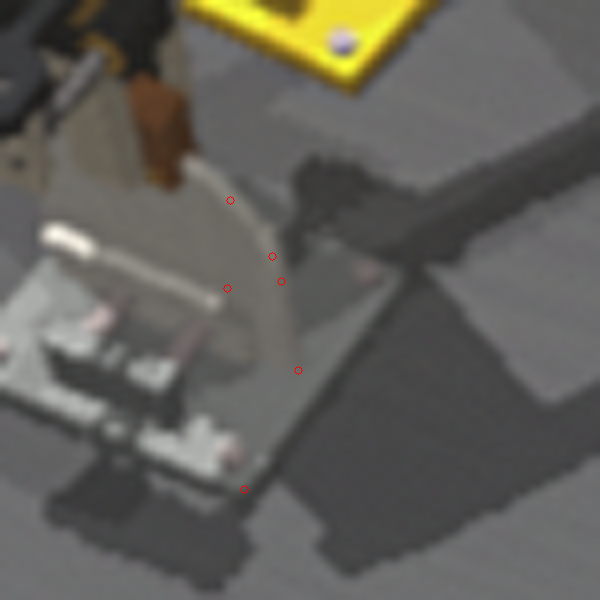

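The plate outline and bottom corner (298,370) match the projected home position. I unload, let go and retreat upward.

>>> apply_moves([
  {"jaw":1,"linear":[0,0,0],"roll":0},
  {"jaw":1,"linear":[0,0,0],"roll":0},
  {"jaw":0,"linear":[0,0,0],"roll":0},
  {"jaw":0,"linear":[0,0,0],"roll":0},
  {"jaw":0,"linear":[0,0,0],"roll":0},
  {"jaw":0,"linear":[0,0,0],"roll":0},
])

```text
t: 10.85
tool_pos: [0.5025, -0.2386, 0.1051]
orientation: [1.249, 1.181, -1.235]
force: [0.3, 0.3, -0.5]
opening: 0.0461
```

>>> apply_moves([
  {"jaw":0,"linear":[-0.03,0,0],"roll":0},
  {"jaw":0,"linear":[-0.08,0,0],"roll":0},
  {"jaw":0,"linear":[-0.16,0,0],"roll":0},
  {"jaw":0,"linear":[-0.24,0,0],"roll":0},
  {"jaw":0,"linear":[-0.3,0,0.08],"roll":0},
  {"jaw":0,"linear":[-0.3,0,0.16],"roll":0},
  {"jaw":0,"linear":[-0.3,0,0.16],"roll":0},
])

```text
t: 11.72
tool_pos: [0.4958, -0.3378, 0.2866]
orientation: [1.25, 1.177, -1.237]
force: [-0.7, -0.0, -0.3]
opening: 0.0465
```

Run:
```python
from h import *
s=read_state();pose=(np.array(s['tool_pos']),s['orientation']);print(s['t'],pose,s['opening'],np.round(s['force'],2))
c=shot('scene','s7.png');w=shot('wrist','w7.png');t=shot('top','t7.png')
y=np.radians(-2.6);R=np.array([[np.cos(y),-np.sin(y),0],[np.sin(y),np.cos(y),0],[0,0,1]])
P=[np.array([.502,-.2385,.014])+R@np.array(v) for v in([.0025,.05,.05],[.0025,.0354,.0854],[.0025,.05,0],[.009,-.018,.122],[.009,.018,.122],[-.009,.018,.122],[-.009,-.018,.122])]
def crop(c,x,yy,n,pose=None,pts=True):
    i=cv2.resize(c['pixels'][yy:yy+n,x:x+n],(400,400),interpolation=cv2.INTER_CUBIC);k=400/n
    if pts:
        for p in proj(c,P,pose): cv2.circle(i,tuple(((p-[x,yy]+.5)*k).astype(int).tolist()),3,(0,0,255),1)
    return i
cv2.imwrite('pics/c7.png',np.hstack([crop(c,130,105,100),crop(w,160,20,200,pose)]))
for n,z in(('top',t),('wrist',w)):
    m=cv2.inRange(cv2.cvtColor(z['pixels'],cv2.COLOR_BGR2HSV),(3,110,60),(16,255,255))
    for l in cv2.findContours(m,cv2.RETR_EXTERNAL,cv2.CHAIN_APPROX_NONE)[0]:
        if 40<cv2.contourArea(l)<3000:
            r=cv2.minAreaRect(l);print(n,[np.round(v,1) for v in r],onz(z,[r[0]],.13,pose if n=='wrist' else None).round(4))
```

```text
11.725 (array([ 0.49575431, -0.3378072 ,  0.28656347]), array([ 1.25025858,  1.17724016, -1.23728559])) 0.0464603919733902 [-0.68 -0.03 -0.32]
top [array([508., 202.]), array([40.,  6.]), np.float64(90.0)] [[ 0.458  -0.6667  0.13  ]]
top [array([354.6, 186.1]), array([14.5,  7.4]), np.float64(5.7)] [[ 0.4995 -0.237   0.13  ]]
top [array([147., 160.]), array([ 8., 32.]), np.float64(90.0)] [[0.5669 0.3111 0.13  ]]
top [array([196.3, 115.4]), array([14.3,  7.6]), np.float64(26.6)] [[0.6888 0.1823 0.13  ]]
top [array([448.7, 113.6]), array([21.8,  5.6]), np.float64(77.5)] [[ 0.702  -0.5083  0.13  ]]
wrist [array([269.8, 311.7]), array([ 6.8, 76.6]), np.float64(84.1)] [[ 0.5079 -0.5169  0.13  ]]
wrist [array([255.5,  96. ]), array([34., 15.]), np.float64(90.0)] [[ 0.5022 -0.239   0.13  ]]
wrist [array([446.7,  65.3]), array([ 5.8, 63.3]), np.float64(14.0)] [[ 0.7136 -0.2149  0.13  ]]
wrist [array([458.4,  16.2]), array([ 4.6, 34.2]), np.float64(13.6)] [[ 0.7219 -0.1659  0.13  ]]
```

View pics/c7.png

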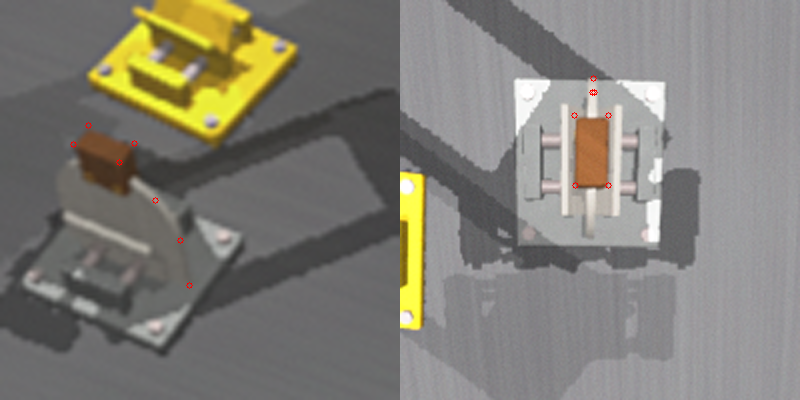

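The released template stands upright in the grey clip. Its wrist-view corners match the expected ones, and in the scene view the grip sits at or slightly below the home prediction. The square template has not moved. I hand in.

```bash
python3 -c "
from plant import *
print(close_job())"
```

```text
the job is handed in; nothing more can be done
None
```

I took the round-shouldered template out of the rack, pressed it down into the grey clip until it met the floor, let go and backed away. I handed the job in at about 12 s; the hand-in gives no verdict.

- **Fully home:** The gripper stopped at 105.1 mm, the height I predicted for floor contact. Pressing further raised the force from 14 to 24 N with no more travel.
- **Upright and centred:** After release, the wrist camera put the grip at (0.502, -0.239). The clip centre is at (0.502, -0.2385).
- **Left alone:** The square template's grip was within about 2 mm of its starting position in the top view, and the last pictures showed nothing amiss with the yellow look-alikes.

**Small disagreements:**
- The top camera placed the grip 2–3 mm from where the wrist camera did, about the calibration error.
- In the scene camera the grip sat 1–2 pixels lower than I predicted, not higher, so it gives no sign that the template is short of home.
- Partway down, before the plate met real resistance, the force read about -5.5 N, where I expected the jaws to push back already. I did not find out why, and the later push-back and hard stop were as expected.

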